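Slide the spill tray home under the stirrer

TASK

Slide the loose metal spill tray into the bay under the magnetic stirrer until it is past the spring catch and fully home, its front plate flush against the stirrer's front, and let go of it. The guides inside cannot be seen and sit off-centre, so let the tray find its line gently along the bay's left side wall and never force it. Leave the beaker on the stirrer and the other things on the bench where they are.

Things in the scene. Friction and masses are not known exactly. Their poses are not given: they have to be found in the camera images.
- tray: loose bare-metal spill tray, 0.25 kg. Open pan 112 mm deep (x), 110 wide (y), 18 high, walls 5 mm, floor 4 mm thick; origin at the centre of its underside, x towards the rear end that enters the bay first, z up. A front plate 150 mm wide, 40 high, 5 thick stands with its rear face at x = -56 mm. It lies left or right of the stirrer's front
- grip (a point): point in the tray's grip, tray x = -86 mm, z = 46 mm. The grip is an upright black fin in front of the front plate: 12 mm thick (y), from x = -107 to -61 mm and z = 12 to 62 mm; pinch it from above across its 12 mm. Sliding on the bench drags with 2 to 10 N, which hides light contacts; held 2 mm up it moves freely
- nose (a point): bottom middle of the pan's rear end (tray x = +56 mm), which goes into the bay first; the pan's corners are square
- stirrer: magnetic stirrer: white box 170 mm deep (x), 250 wide (y), 80 high, a round steel plate 6 mm thick on top; fixed. Origin at the centre of its underside on the bench, x from its front (with the knobs, towards the robot) to its back, y to the left seen from the front. Front face at x = -85 mm. Its guides are delicate: the tray must never press on it with more than 40 N
- mouth (a point): middle of the bay's mouth on the bench, at the foot of the front face (stirrer x = -85, y = 0 mm). The mouth is 176 mm wide, centred, 23 mm high, 12 mm thick at the sides; the bay has no floor, the tray slides in on the bench or 2 mm off it. From 22 mm behind the front face a hidden straight left side wall with a rounded front end runs back along x
- block (a point): point on the stirrer's middle line 45 mm behind the front face. Here a hidden square-ended block begins on the right; it leaves a lane 113 mm wide to the left wall for the 110 mm pan. Wall and block are parallel to x but the lane's middle lies between y = +4 and +30 mm of the stirrer, different each time, not measured: a tray pushed in on y = 0 runs into the block
- home (a point): where the tray's origin comes to be when home, but for y, which the lane sets (stirrer x = -29 mm): the front plate meets the front face. A spring roller in the bay's roof resists with about 6 N from 18 to 6 mm before home, then drops in front of the pan's rear wall and draws the tray in
- tip_rack: dark pipette-tip rack full of tips, 73 x 119 mm, 112 mm high, on the bench to the left or right of the work; origin at the centre of its underside. Bystander
- beaker: small clear glass beaker, 61 mm wide, 68 mm high, standing on the stirrer's round plate; origin at the centre of its underside. Bystander
- wash_bottle: wash bottle with bent spout, 208 mm high, at the back right; origin at its underside. Bystander
- salt_tub: white round tub, 71 mm across, 79 mm high, at the back left; origin at its underside. Bystander
- reagent_bottle: square bottle with screw cap, 52 mm wide, 109 mm high, on the right; origin at its underside. Bystander
- squeeze_bottle: squeeze bottle with a nozzle, 48 mm across, 138 mm high, at the back left; origin at its underside. Bystander
There are look-alikes about, which are no part of the job. There is more than one size of the tray; the job needs the larger.

How it is judged:
By the outcome, as a careful person would: the job done as asked, in the order asked, and still so for the second after the job is handed in, with the robot touching nothing.
It also fails if it takes over 56 s, if anything falls off the work surface, if the arm or the gripper's body presses on something with over 40 N, if the wrist force passes 120 N, or if a joint passes its speed limit or range.

ROBOT

A 7-joint arm with a two-finger parallel gripper is mounted at the origin on a cart in front of the work surface, level with it; the furniture and walls round the work are solid. World frame = base frame: x ahead of the robot, y to its left, z up, the work surface at z = 0. Lengths are in mm, angles in rad, forces in N, time in s.
With the tool pointing down it reaches from about 400 to 875 mm from the base axis. Payload 19.3 kg.
Tool frame: the origin (TCP) lies midway between the tips of the shut fingers; the grasp point (between the pads) lies 19 mm behind it; z points along the fingers, y is the line along which they close (so a half turn about z gives the same grasp; the last joint's range is limited). The gripper opens to 85 mm and grips with 20 to 120 N. Pads are 22 mm wide; open, the fingers measure 114 mm over their backs; the gripper's body (76 mm by 85 mm) begins 54 mm behind the grasp point. The pads swing forward as they close: fully open they stand 13 mm farther back than shut.
Start: joints at [-1.219, 0.521, -0.036, 1.599, 0.021, 1.021, -0.113], TCP at [255.894, 570.204, 231.291] pointing down, gripper open.
Joint ranges: [-2.91, 2.91], [-0.3, 2.13], [-1.5, 1.42], [0.17, 2.43], [-1.26, 4.41], [0.16, 1.93], [-2.52, 2.52]. Speed limits (rad/s): [1.89, 1.89, 2.39, 2.39, 3.01, 3.01, 3.01].

INTERFACE

Orientations are given as a 3x3 rotation matrix whose columns are the frame's x, y, z axes.
In Python, from workcell import ctrl gives the robot as it stands. The module is installed in compiled form; this text tells all that it offers.
- The arm moves only by the shell command python3 -m jog 'ROWS'. ROWS is text: rows parted by semicolons, each of 7 numbers parted by spaces: the closure, from -1 (fully open) to 1 (shut), so that 0 is half open, then the shift along the tool's x, y, z in mm, then the turn, a rotation vector about the tool's x, y, z in rad. In form: hand tx ty tz rx ry rz; .... A call has 1 to 20 rows; each row shifts and turns the commanded pose from where the row before left it, along the tool's axes as they then stand; what a row does not reach is not made up. A row lasts 1/8 s, in which the tool goes at most 62.5 mm and 10.7 degrees, less where a joint would pass 70% of its speed; a pose out of reach is approached as far as the arm can. A call with a gripper value outside its range is refused whole. The fingers move at their own pace and stop on an object; the grip force is fixed at half the most. Time passes only in rows, so rows that do not move let the fingers close. It gives the time, the measured TCP pose, the force, the opening and the grip force at its end, in the units of the state.
- ctrl.state(): the state, without advancing time (a new reading comes with each control period).
- ctrl.camera(name): name is "scene" or "top" or "wrist"; returns a dict with "frame" (480x640x3 uint8, red, green, blue), "depth" (480x640 float32, mm along the optical axis (not along the pixel's ray), 0 where there is no reading), "fx", "fy", "cx", "cy" (pixels), "k1" (the pictures are not rectified: a ray, as slopes to the right and down, at radius r is drawn at 1 + k1 r^2 times it, then the intrinsics apply), "R" (3x3) and "t" (3): a world point X has camera coordinates R X + t. Camera axes: x right, y down, z forward; pixel columns grow to the right and rows downward; lengths in mm; the calibration is good to about 2 mm. A picture is of the moment at which its call begins.
- ctrl.close_job(): hands the job in; it is judged then, once.
The state is a dict: "time": time; "joints": joint angles; "qvel": joint speeds; "tau": joint torques, N m; "eef_pos": TCP position; "tool_rot": TCP orientation; "ft_force": force on the tool from outside, world axes, zero at the start; "moment": the same for the moment, N m; "gripper_width": finger opening in mm; "grip_force": force on a finger pad.
Only numpy, scipy, OpenCV 4.12 (cv2) and the standard library are available. Lean on these libraries where they do the work, as an engineer would, in place of code of your own. Each camera call takes 0.05 s, during which the arm holds its last target. There are 200 camera calls.

## Working session

There is one attempt and no reset: what is moved stays moved. The work goes in short steps, Python scripts to look and compute and a shell command to move; the robot and the scene stay as the last step left them, time stands still between calls to the robot, and variables do not carry over. Pictures are saved under pics/ and viewed, at most 10 in all, crops included, and the job is handed in when it is done.

```bash
mkdir -p pics
cat > h.py <<'E'
import numpy as np, cv2
from workcell import ctrl
def cam(n):
    c=ctrl.camera(n); cv2.imwrite if 0 else None
    return c
def save(c,f,crop=None,s=1):
    im=c["frame"][...,::-1]
    if crop: im=im[crop[1]:crop[3],crop[0]:crop[2]]
    cv2.imwrite(f,cv2.resize(im,None,fx=s,fy=s))
def rays(c,px):
    px=np.atleast_2d(px).astype(float)
    d=np.c_[(px[:,0]-c["cx"])/c["fx"],(px[:,1]-c["cy"])/c["fy"]]; u=d.copy()
    for _ in range(10): u=d/(1+c["k1"]*(u**2).sum(1,keepdims=True))
    return np.c_[u,np.ones(len(u))]
def plane(c,px,z):
    R=np.array(c["R"]);t=np.array(c["t"]); o=-R.T@t; r=rays(c,px)@R
    return o+r*((z-o[2])/r[:,2])[:,None]
def depthpts(c,px):
    R=np.array(c["R"]);t=np.array(c["t"]); px=np.atleast_2d(px).astype(int)
    z=c["depth"][px[:,1],px[:,0]]
    return (rays(c,px)*z[:,None]-t)@R
def cloud(c):
    v,u=np.mgrid[0:480,0:640]; px=np.c_[u.ravel(),v.ravel()]
    return depthpts(c,px).reshape(480,640,3)
E
python3 - <<'E'
from h import *
import pickle
for n in ("scene","top"):
    c=cam(n); save(c,f"pics/{n}0.png"); pickle.dump(c,open(n+"0.pkl","wb"))
    print(n,c["fx"],c["k1"],-np.array(c["R"]).T@c["t"],np.round(c["R"],2).tolist())
s=ctrl.state();print(s["time"],s["eef_pos"],np.round(s["tool_rot"],3).tolist(),s["gripper_width"])
E
```

```text
scene 470.28518049469346 -0.011974507307816106 [ 244.53388597 -728.34643116 1230.07407685] [[0.94, -0.35, 0.01], [-0.27, -0.73, -0.63], [0.23, 0.59, -0.77]]
top 543.973007870608 0.05405434341003263 [ 388.74832326  147.23882242 1576.82349149] [[-0.02, -1.0, 0.0], [-0.99, 0.02, -0.13], [0.13, -0.01, -0.99]]
0.1 [255.80634552 569.93160394 230.81108377] [[-0.912, 0.409, -0.0], [0.409, 0.912, -0.001], [-0.0, -0.001, -1.0]] 85.54310684060768
```

View pics/scene0.png

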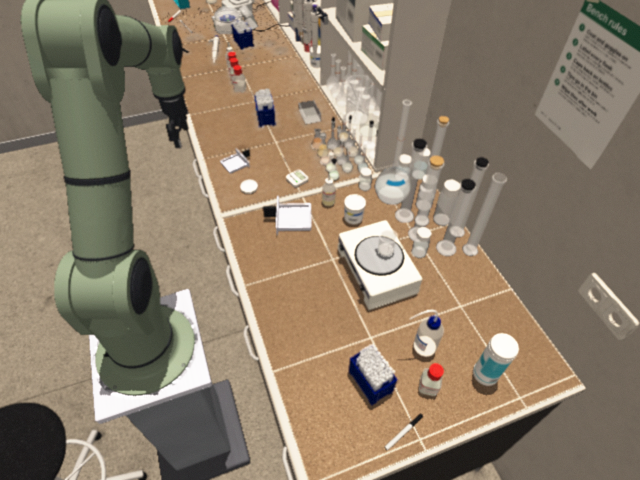

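View pics/top0.png

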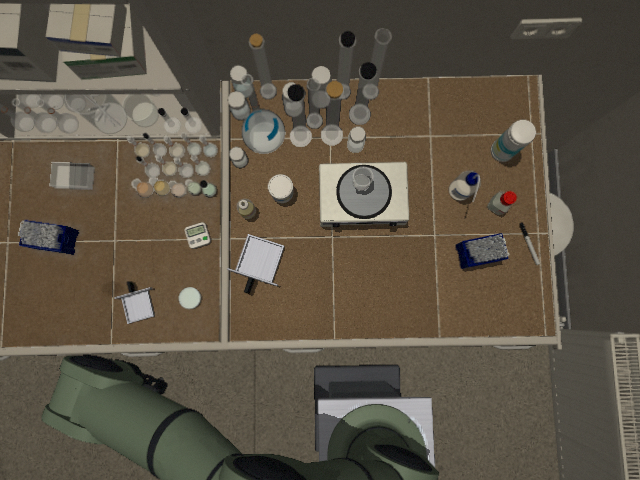

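The scene and top pictures show two tray candidates: a larger one at top (259,260) with its grip at (249,285), and a small one at top (138,305) with its grip at (131,288). The glass tray at (72,176) is a clear box with no grip. I choose the one at (259,260). The stirrer is at (364,194) and the rack at (482,251).

Run:
```python
from h import *
import pickle
c=pickle.load(open("top0.pkl","rb")); save(c,"pics/crop0.png",(215,130,435,310),3.5)
P=cloud(c); g=c["frame"].astype(int)
hsv=cv2.cvtColor(c["frame"],cv2.COLOR_RGB2HSV)
def rect(m,z,name):
    n,l,st,ce=cv2.connectedComponentsWithStats(m.astype(np.uint8))
    for i in range(1,n):
        if st[i,4]>25:
            v,u=np.where(l==i); b=cv2.boxPoints(cv2.minAreaRect(np.c_[u,v].astype(np.float32)))
            w=plane(c,b,z)[:,:2]; wp=plane(c,np.c_[u,v],z)[:,:2].astype(np.float32)
            print(name,st[i],ce[i].round(),"rect",[np.round(x,1) for x in cv2.minAreaRect(wp)],"\n",cv2.boxPoints(cv2.minAreaRect(wp)).round(0).tolist())
box=lambda u0,v0,u1,v1:(np.add.outer(np.zeros(480),np.arange(640))>=u0)&(np.add.outer(np.zeros(480),np.arange(640))<u1)&(np.add.outer(np.arange(480),np.zeros(640))>=v0)&(np.add.outer(np.arange(480),np.zeros(640))<v1)
Z=P[...,2]
print("stirrer z",np.median(Z[165:220,325:335]))
rect((abs(Z-80)<12)&box(310,150,420,240),80,"stir")
rect((hsv[...,1]<70)&(hsv[...,2]>100)&box(228,230,290,300),18,"pan")
rect((hsv[...,2]<60)&box(225,270,270,300),62,"fin")
rect((hsv[...,1]<70)&(hsv[...,2]>100)&box(120,285,158,326),18,"smallpan")
```

```text
stirrer z 81.1090251552539
stir [ 319  162   90   65 4817] [364. 194.] rect [array([720.8,  22.2]), array([180.8, 248.7]), np.float64(0.1)] 
 [[630.0, 146.0], [631.0, -102.0], [811.0, -102.0], [811.0, 147.0]]
stir [355 174  14  11  80] [361. 179.] rect [array([763.3,  26.5]), array([36.6, 28.8]), np.float64(89.0)] 
 [[749.0, 9.0], [777.0, 8.0], [778.0, 45.0], [749.0, 45.0]]
pan [ 228  230   62   56 1661] [258. 258.] rect [array([552.1, 333. ]), array([177.9, 141.7]), np.float64(82.4)] 
 [[470.0, 254.0], [611.0, 235.0], [634.0, 412.0], [494.0, 431.0]]
fin [244 277  14  19 155] [250. 286.] rect [array([469.5, 342.7]), array([27.8, 45.6]), np.float64(69.3)] 
 [[443.0, 338.0], [486.0, 322.0], [496.0, 348.0], [453.0, 364.0]]
smallpan [120 287  34  37 770] [137. 306.] rect [array([424.1, 664.4]), array([84. , 83.5]), np.float64(14.2)] 
 [[373.0, 695.0], [394.0, 614.0], [475.0, 634.0], [455.0, 715.0]]
```

View pics/crop0.png

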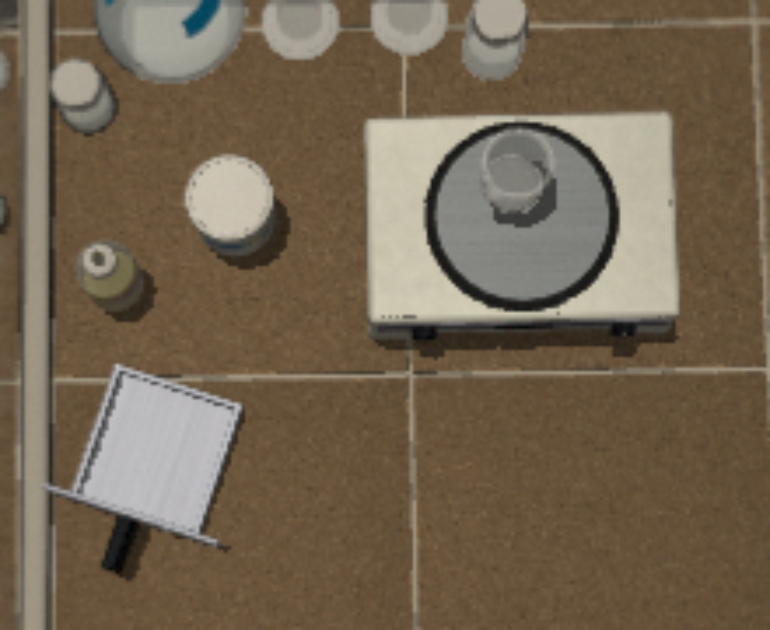

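The crop confirms the choice: it has a 150 mm class front plate and its pan corners are at crop (118,366), (242,406), (200,533) and (75,490). The black fin runs (132,518) to (113,572). The stirrer's top front edge runs (370,320) to (677,316).

Run:
```python
from h import *
import pickle
c=pickle.load(open("top0.pkl","rb"))
f=lambda p,z:plane(c,(np.array(p)/3.5+[215,130]-0.4),z)[:,:2]
np.set_printoptions(precision=1,suppress=True)
pan=f([(118,366),(242,406),(200,533),(75,490)],18); print("pan",pan)
fp=f([(45,487),(225,547)],40); print("plate",fp,np.hypot(*(fp[1]-fp[0])))
print("sides",[np.hypot(*(pan[i]-pan[i-1])) for i in range(4)])
fin=f([(132,518),(113,572)],62);print("fin",fin,np.hypot(*(fin[1]-fin[0])))
for a,b in ((pan[3],pan[0]),(pan[2],pan[1]),(fp[1],fp[0])): d=b-a;print("ang",np.degrees(np.arctan2(d[1],d[0])))
st=f([(367,120),(668,113),(677,316),(370,320)],80);print("stir",st)
for a,b in ((st[3],st[0]),(st[2],st[1]),(st[2],st[3]),(st[1],st[0])): d=b-a;print("ang",np.degrees(np.arctan2(d[1],d[0])),np.hypot(*d))
# refine stirrer with front edge line fit on white mask
hsv=cv2.cvtColor(c["frame"],cv2.COLOR_RGB2HSV)
m=(hsv[...,2]>170)&(hsv[...,1]<60)
fe=[];le=[]
for u in list(range(324,405)):
    v=[k for k in range(205,230) if m[k,u]]
    if v: fe.append((u,max(v)+.5))
F=plane(c,fe,80)
p=np.polyfit(F[:,1],F[:,0],1); r=F[:,0]-np.polyval(p,F[:,1]); k=abs(r)<2; p=np.polyfit(F[k,1],F[k,0],1)
print("front edge x at y=22:",np.polyval(p,22),"tilt deg",np.degrees(-np.arctan(p[0])))
for lo,hi,fn in ((314,326,min),(402,416,max)):
    e=[]
    for v in range(168,216):
        u=[k for k in range(lo,hi) if m[v,k]]
        if u: e.append((fn(u)+(.5 if fn is max else -.5),v))
    E=plane(c,e,80); q=np.polyfit(E[:,0],E[:,1],1); print("side y at x=640,720",np.polyval(q,[640,720]),np.degrees(np.arctan(q[0])))
```

```text
pan [[620.9 353.3]
 [585.8 251.2]
 [481.9 286.4]
 [518.9 388.3]]
plate [[520.  409. ]
 [469.  264.4]] 153.40120101374438
sides [np.float64(107.83976942491468), np.float64(107.88415963664855), np.float64(109.7236872576635), np.float64(108.47349065884134)]
fin [[492.2 336.3]
 [449.7 351.3]] 44.979745263174934
ang -18.962543313212947
ang -18.663646148348192
ang 70.57266017440794
stir [[ 809.   144.2]
 [ 810.5  -98.9]
 [ 644.2 -100.1]
 [ 645.3  144.6]]
ang -0.14171503756301052 163.69601586596337
ang 0.38623934928579157 166.2155057144051
ang 89.75360860526209 244.63739791998373
ang 90.3450748065597 243.11418586981662
front edge x at y=22: 646.0668376832385 tilt deg 0.16704936626919126
side y at x=640,720 [143.4 144.3] 0.6466253218480437
side y at x=640,720 [-99.8 -98.8] 0.7143774184331271
```

```bash
python3 -m jog '-1 -20 -8 0 0 0 0; -1 -36 -14 5 0 0 0; -1 -40 -16 5 0 0 0; -1 -40 -16 5 0 0 0; -1 -40 -16 5 0 0 0; -1 -40 -16 5 0 0 0; -1 -36 -14 5 0 0 0; -1 -25 -10 5 0 0 -0.045; -1 -10 -5 5 0 0 -0.045; -1 0 0 0 0 0 0'
python3 - <<'E'
from h import *
c=cam("wrist"); save(c,"pics/w1.png"); import pickle; pickle.dump(c,open("w1.pkl","wb"))
print(-np.array(c["R"]).T@c["t"],np.round(c["R"],2).tolist())
s=ctrl.state();print(s["time"],s["eef_pos"],np.round(s["tool_rot"],3).tolist(),s["ft_force"])
E
```

```text
time: 1.35
eef_pos: [471.7, 346.3, 190.9]
tool_rot: [[-0.945, 0.328, -0.0], [0.328, 0.945, -0.001], [0.0, -0.001, -1.0]]
ft_force: [-0.3, -0.4, -0.9]
gripper_width: 85.7
grip_force: 0.0
[408.54255502 366.88966134 333.79771483] [[0.33, 0.94, -0.0], [0.91, -0.32, 0.26], [0.25, -0.09, -0.96]]
1.4 [471.21575862 347.33440184 191.21517137] [[-0.945, 0.328, -0.0], [0.328, 0.945, -0.0], [0.0, -0.0, -1.0]] [-0.64972792 -0.25685682 -0.18532996]
```

View pics/w1.png

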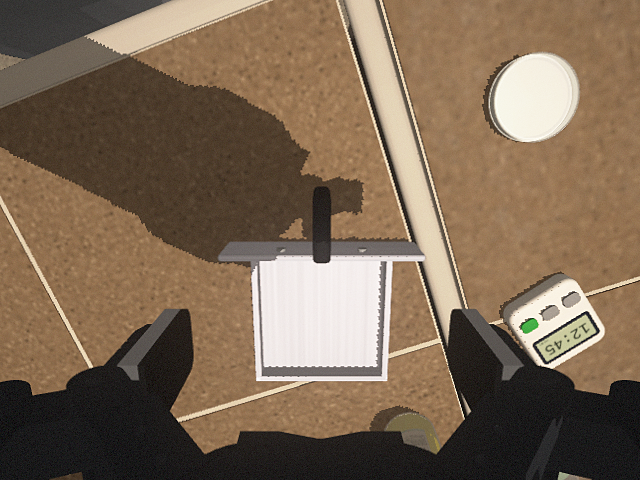

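The wrist picture shows the fin from (321,187) to (322,262), the plate's top edge from (219,260) to (424,260), and the pan's rear corners at (257,380) and (387,379).

Run:
```python
from h import *
import pickle
c=pickle.load(open("w1.pkl","rb"));np.set_printoptions(precision=1,suppress=True)
fp=plane(c,[(219,260),(424,260)],40)[:,:2]; pr=plane(c,[(257,380),(387,379)],18)[:,:2]; fr=plane(c,[(314,262),(330,262)],62)[:,:2]
for n,a in (("plate",fp),("rear",pr),("fin",fr)):
    d=a[1]-a[0]; print(n,a.tolist(),np.hypot(*d),np.degrees(np.arctan2(d[1],d[0])),"mid",a.mean(0))
ax=pr.mean(0)-fp.mean(0);yaw=np.arctan2(ax[1],ax[0]);print("yaw",np.degrees(yaw),np.hypot(*ax))
u=ax/np.hypot(*ax)
for m,x in ((fp.mean(0),-56),(pr.mean(0),56),(fr.mean(0),-61)): print("grip from",m+u*(-86-x))
```

```text
plate [[471.7020676078496, 268.0962211661819], [519.9220464335535, 407.2572451796719]] 147.2785013585977 70.88854748170762 mid [495.8 337.7]
rear [[584.1580266757807, 250.06182079467334], [618.8844392584558, 353.22561888051797]] 108.85170171549501 71.39602959519821 mid [601.5 301.6]
fin [[488.9531817270681, 334.70544101750454], [492.4363335817477, 344.75769322793076]] 10.638614634658813 70.88856246884093 mid [490.7 339.7]
yaw -18.82266777272251 111.68172603114016
grip from [467.4 347.4]
grip from [467.1 347.5]
grip from [467.  347.8]
```

```bash
python3 -m jog '-1 4 -1 20 0 0 0; -1 0 0 40 0 0 0; -1 0 0 40 0 0 0; -1 0 0 35 0 0 0; -1 0 0 20 0 0 0; -1 0 0 9 0 0 0; 1 0 0 0 0 0 0; 1 0 0 0 0 0 0; 1 0 0 0 0 0 0; 1 0 0 0 0 0 0; 1 0 0 0 0 0 0'
```

```text
time: 2.78
eef_pos: [467.1, 348.6, 27.8]
tool_rot: [[-0.945, 0.326, 0.0], [0.326, 0.945, 0.0], [-0.0, 0.0, -1.0]]
ft_force: [-0.1, -0.2, 7.2]
gripper_width: 11.3
grip_force: 58.4
```

```bash
python3 -m jog '1 0 0 -6 0 0 0; 1 0 0 -9 0 0 0; 1 0 -15 0 0 0 -0.04; 1 0 -30 0 0 0 -0.085; 1 0 -30 0 0 0 -0.085; 1 0 -30 0 0 0 -0.085; 1 -5 -35 0 0 0 -0.042; 1 -6 -36 0 0 0 0; 1 -6 -36 0 0 0 0; 1 -6 -36 0 0 0 0; 1 -5 -30 0 0 0 0; 1 -3 -20 0 0 0 0; 1 0 -10 0 0 0 0; 1 0 0 0 0 0 0; 1 0 0 0 0 0 0'
```

```text
time: 4.65
eef_pos: [474.1, 44.4, 42.4]
tool_rot: [[-1.0, -0.006, 0.0], [-0.006, 1.0, 0.0], [-0.0, 0.0, -1.0]]
ft_force: [-0.5, 0.7, -2.9]
gripper_width: 11.7
grip_force: 58.5
```

Run:
```python
from h import *
import pickle
a=cam("top"); pickle.dump(a,open("top2.pkl","wb")); w=cam("wrist"); pickle.dump(w,open("w2.pkl","wb"))
save(a,"pics/top2.png",(300,150,430,290),4.2); save(w,"pics/w2.png")
```

```text
(no output)
```

View pics/top2.png

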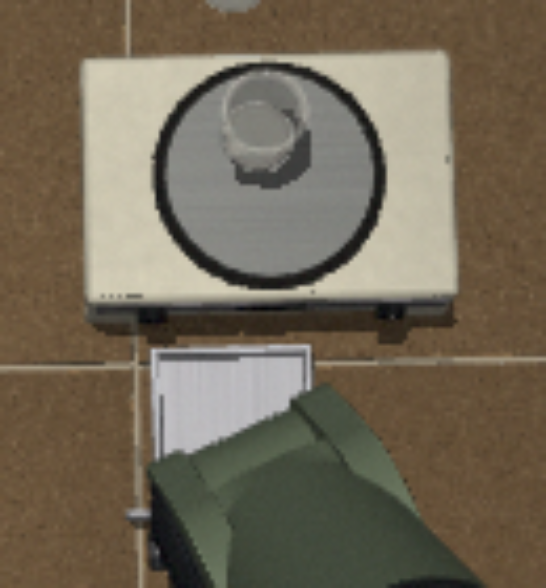

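View pics/w2.png

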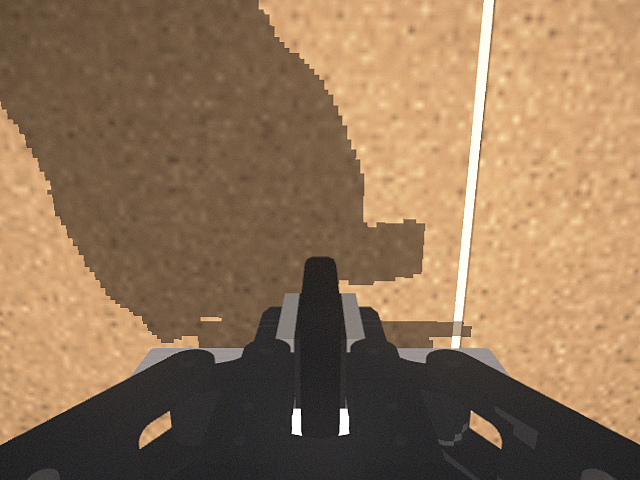

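The top crop shows the pan's rear edge from (151,350) to (312,347), nearly parallel to the stirrer's front edge from (86,302) to (456,294). The wrist picture shows the fin, top near (320,430), held centrally between the pads. Next I fit the two edge lines.

Run:
```python
from h import *
import pickle
c=pickle.load(open("top2.pkl","rb"));np.set_printoptions(precision=2,suppress=True)
g=cv2.cvtColor(c["frame"],cv2.COLOR_RGB2GRAY).astype(float)
def sub(prof,s):  # subpixel of strongest gradient of sign s
    d=np.diff(prof)*s; i=int(np.argmax(d)); w=np.clip(d[max(i-1,0):i+2],0,None); return np.sum(w*np.arange(max(i-1,0),max(i-1,0)+len(w)))/w.sum()+.5
def fit(name,pts,z,horiz):
    P=plane(c,pts,z)[:,:2]; a,b=(1,0) if horiz else (0,1)
    k=np.ones(len(P),bool)
    for _ in range(4):
        p=np.polyfit(P[k,a],P[k,b],1); r=P[:,b]-np.polyval(p,P[:,a]); k=abs(r)<max(1.0,1.5*np.std(r[k]))
    print(name,"yaw",np.degrees(np.arctan(p[0]))*(-1 if horiz else 1),"n",k.sum(),"std",r[k].std(),"end",np.polyval(p,P[[0,-1],a]),P[[0,-1],a]); 
fit("tray rear",[(u,227+sub(g[227:238,u],1)) for u in range(338,373)],33,True)
fit("tray left",[(331+sub(g[v,331:342],1),v) for v in range(234,256)],33,False)
fit("st front",[(u,214+sub(g[214:226,u],-1)) for u in range(325,405)],80,True)
fit("st back",[(u,157+sub(g[157:170,u],1)) for u in range(325,403)],80,True)
fit("st left",[(314+sub(g[v,314:327],1),v) for v in range(170,216)],80,False)
fit("st right",[(402+sub(g[v,402:416],-1),v) for v in range(170,214)],80,False)
```

```text
tray rear yaw 1.2374718814246648 n 27 std 0.49163034946235507 end [610.08 612.19] [94.51 -3.29]
tray left yaw 9.611486028450694 n 14 std 1.0759028703277422 end [103.28  93.  ] [614.89 554.19]
st front yaw 0.17717632151903306 n 41 std 0.6636165629474158 end [642.14 642.82] [131.54 -88.78]
st back yaw 0.23860716227749934 n 71 std 0.5072686107464934 end [810.02 810.93] [128.49 -89.2 ]
st left yaw -0.44518792315680833 n 46 std 0.1960871606256278 end [144.55 145.55] [791.3  662.39]
st right yaw 0.5334380178266213 n 42 std 0.47667822934350224 end [-100.2  -101.34] [786.93 663.73]
```

```bash
python3 -m jog '1 0 -12 4 0 0 0; 1 0 -11 6 0 0 0; 1 0 0 2.5 0 0 0; 1 -10 0 0 0 0 0; 1 -10 0 0 0 0 0; 1 -10 0 0 0 0 0; 1 -5 0 0 0 0 0; 1 -5 0 0 0 0 0; 1 0 0 0 0 0 0; 1 0 0 0 0 0 0'
python3 - <<'E'
from h import *
s=ctrl.state();print(s["eef_pos"],s["ft_force"],s["moment"])
E
python3 -m jog '1 -6 0 0 0 0 0; 1 -5 0 0 0 0 0; 1 -4 0 0 0 0 0; 1 -4 0 0 0 0 0; 1 -2 0 0 0 0 0; 1 0 0 0 0 0 0; 1 0 0 0 0 0 0'
python3 - <<'E'
from h import *
s=ctrl.state();print(s["eef_pos"],s["ft_force"],s["moment"])
E
```

```text
time: 6.0
eef_pos: [514.0, 20.6, 29.8]
tool_rot: [[-1.0, -0.005, -0.0], [-0.005, 1.0, -0.0], [0.0, -0.0, -1.0]]
ft_force: [-0.7, -0.3, -3.3]
gripper_width: 11.2
grip_force: 58.6
[514.03260525  20.60223226  29.77529009] [-0.67616719 -0.3290369  -3.29724829] [-0.01877117  0.2321344   0.05312615]
time: 6.88
eef_pos: [535.2, 20.7, 29.8]
tool_rot: [[-1.0, -0.005, -0.0], [-0.005, 1.0, -0.0], [0.0, -0.0, -1.0]]
ft_force: [-0.5, 0.2, -3.0]
gripper_width: 11.1
grip_force: 58.6
[535.17538637  20.67723821  29.79953452] [-0.50057641  0.2163593  -3.03367517] [0.01707753 0.17734278 0.01599608]
```

```bash
cat > chk.py <<'E'
import sys
from h import *
s=ctrl.state();f=s["ft_force"];m=s["moment"];p=s["eef_pos"];R=s["tool_rot"]
print(round(s["time"],2),"p",np.round(p,1),"f",np.round(f,1),"m",np.round(m,2),"yaw",round(np.degrees(np.arctan2(-R[1][0],-R[0][0])),2))
ax=int(sys.argv[1]); sys.exit(abs(f[ax])>float(sys.argv[2]))
E
J="python3 -m jog"
python3 -m jog '1 0 2 0 0 0 0; 1 0 2 0 0 0 0; 1 0 0 0 0 0 0' >/dev/null; python3 chk.py 1 2.2 &&
python3 -m jog '1 0 1.5 0 0 0 0; 1 0 1.5 0 0 0 0' >/dev/null && python3 chk.py 1 2.2 &&
python3 -m jog '1 0 1.5 0 0 0 0; 1 0 1.5 0 0 0 0' >/dev/null && python3 chk.py 1 2.2 &&
python3 -m jog '1 0 1.5 0 0 0 0; 1 0 1.5 0 0 0 0' >/dev/null && python3 chk.py 1 2.2 &&
python3 -m jog '1 0 1.5 0 0 0 0; 1 0 1.5 0 0 0 0' >/dev/null && python3 chk.py 1 2.2 &&
python3 -m jog '1 0 1.5 0 0 0 0; 1 0 1.5 0 0 0 0' >/dev/null && python3 chk.py 1 2.2 &&
python3 -m jog '1 0 1.5 0 0 0 0; 1 0 1.5 0 0 0 0' >/dev/null && python3 chk.py 1 2.2
```

```text
7.25 p [535.3  25.   29.8] f [ 0.4  0.1 -3.1] m [-0.03  0.15 -0.  ] yaw 0.32False
```

```bash
sed -i 's/sys.exit(\(.*\))$/sys.exit(int(\1))/' chk.py
python3 -m jog '1 0 1.5 0 0 0 0; 1 0 1.5 0 0 0 0' >/dev/null && python3 chk.py 1 2.2 &&
python3 -m jog '1 0 1.5 0 0 0 0; 1 0 1.5 0 0 0 0' >/dev/null && python3 chk.py 1 2.2 &&
python3 -m jog '1 0 1.5 0 0 0 0; 1 0 1.5 0 0 0 0' >/dev/null && python3 chk.py 1 2.2 &&
python3 -m jog '1 0 1.5 0 0 0 0; 1 0 1.5 0 0 0 0' >/dev/null && python3 chk.py 1 2.2 &&
python3 -m jog '1 0 1.5 0 0 0 0; 1 0 1.5 0 0 0 0' >/dev/null && python3 chk.py 1 2.2 &&
python3 -m jog '1 0 1.5 0 0 0 0; 1 0 1.5 0 0 0 0' >/dev/null && python3 chk.py 1 2.2 &&
python3 -m jog '1 0 1.5 0 0 0 0; 1 0 1.5 0 0 0 0' >/dev/null && python3 chk.py 1 2.2
```

```text
7.5 p [535.2  27.8  29.8] f [ 0.4  0.2 -4. ] m [-0.01  0.19  0.02] yaw 0.3
7.75 p [535.2  30.8  29.8] f [-0.3 -0.7 -3.3] m [-0.02  0.17 -0.02] yaw 0.3
8.0 p [535.2  33.8  29.8] f [ 0.1  0.1 -3.1] m [ 0.05  0.23 -0.01] yaw 0.29
8.25 p [535.2  36.8  29.8] f [-0.6 -0.3 -3.5] m [0.05 0.17 0.04] yaw 0.29
8.5 p [535.2  39.8  29.8] f [-0.2 -0.  -2.8] m [-0.01  0.25 -0.01] yaw 0.29
8.75 p [535.2  42.8  29.8] f [-0.8  0.4 -3.5] m [-0.    0.19 -0.02] yaw 0.29
9.0 p [534.8  45.   29.7] f [-2.7 -5.7 -2.9] m [-1.26  0.67 -0.61] yaw 0.23
```

```bash
python3 -m jog '1 0 -1 0 0 0 0; 1 0 0 0 0 0 0' >/dev/null; python3 chk.py 1 9 
python3 -m jog '1 0 -1 0 0 0 0; 1 0 0 0 0 0 0' >/dev/null; python3 chk.py 1 9 
python3 -m jog '1 -3 0 0 0 0 0; 1 -3 0 0 0 0 0; 1 0 0 0 0 0 0' >/dev/null && python3 chk.py 0 3 &&
python3 -m jog '1 -2 0 0 0 0 0; 1 -2 0 0 0 0 0' >/dev/null && python3 chk.py 0 3 &&
python3 -m jog '1 -2 0 0 0 0 0; 1 -2 0 0 0 0 0' >/dev/null && python3 chk.py 0 3 && python3 chk.py 1 3 &&
python3 -m jog '1 -2 0 0 0 0 0; 1 -2 0 0 0 0 0' >/dev/null && python3 chk.py 0 3 && python3 chk.py 1 3
```

```text
9.25 p [535.1  44.4  29.8] f [-1.  -4.2 -3.1] m [-0.82  0.42 -0.43] yaw 0.27
9.5 p [535.2  43.8  29.8] f [ 0.8 -1.1 -3.9] m [-0.48  0.25 -0.22] yaw 0.31
9.88 p [541.6  43.8  29.8] f [ 0.9 -1.4 -3.7] m [-0.31  0.07 -0.2 ] yaw 0.29
10.12 p [545.2  43.8  29.8] f [-1.  -1.9 -3.6] m [-0.34  0.36 -0.19] yaw 0.3
10.38 p [549.3  43.8  29.8] f [-1.3 -2.  -3.4] m [-0.43  0.45 -0.18] yaw 0.3
10.38 p [549.3  43.8  29.8] f [-1.3 -2.  -3.4] m [-0.43  0.45 -0.18] yaw 0.3
10.62 p [553.3  43.8  29.8] f [-1.  -2.1 -3.3] m [-0.49  0.37 -0.13] yaw 0.3
10.62 p [553.3  43.8  29.8] f [-1.  -2.1 -3.3] m [-0.49  0.37 -0.13] yaw 0.3
```

```bash
python3 -m jog '1 -2 -0.5 0 0 0 0; 1 -3 0 0 0 0 0' >/dev/null && python3 chk.py 0 3 && python3 chk.py 1 4 >/dev/null &&
python3 -m jog '1 -3 0 0 0 0 0; 1 -3 0 0 0 0 0' >/dev/null && python3 chk.py 0 3 && python3 chk.py 1 4 >/dev/null &&
python3 -m jog '1 -3 0 0 0 0 0; 1 -3 0 0 0 0 0' >/dev/null && python3 chk.py 0 3 && python3 chk.py 1 4 >/dev/null &&
python3 -m jog '1 -3 0 0 0 0 0; 1 -3 0 0 0 0 0' >/dev/null && python3 chk.py 0 3 && python3 chk.py 1 4 >/dev/null &&
python3 -m jog '1 -3 0 0 0 0 0; 1 -3 0 0 0 0 0' >/dev/null && python3 chk.py 0 3 && python3 chk.py 1 4 >/dev/null &&
python3 -m jog '1 -3 0 0 0 0 0; 1 -2 0 0 0 0 0' >/dev/null && python3 chk.py 0 3 && python3 chk.py 1 4 >/dev/null
```

```text
10.88 p [558.4  43.4  29.8] f [-0.4  0.1 -4.1] m [-0.15  0.24 -0.09] yaw 0.31
11.12 p [564.5  43.4  29.8] f [-0.2 -0.8 -3.2] m [-0.06  0.26 -0.02] yaw 0.3
11.38 p [570.4  43.4  29.8] f [ 0.7 -0.4 -3.1] m [0.01 0.25 0.03] yaw 0.3
11.62 p [576.4  43.4  29.8] f [-0.4  0.2 -3.5] m [-0.02  0.22  0.02] yaw 0.29
11.88 p [582.4  43.5  29.8] f [-0.1 -0.  -2.2] m [ 0.01  0.19 -0.03] yaw 0.29
12.12 p [587.3  43.5  29.8] f [ 0.1  0.  -3.3] m [-0.01  0.18 -0.02] yaw 0.29
```

```bash
python3 -m jog '1 -2 0 0 0 0 0; 1 -2 0 0 0 0 0' >/dev/null && python3 chk.py 0 12 && python3 chk.py 1 5 >/dev/null &&
python3 -m jog '1 -2 0 0 0 0 0; 1 -2 0 0 0 0 0' >/dev/null && python3 chk.py 0 12 && python3 chk.py 1 5 >/dev/null &&
python3 -m jog '1 -1.5 0 0 0 0 0; 1 -1.5 0 0 0 0 0' >/dev/null && python3 chk.py 0 12 && python3 chk.py 1 5 >/dev/null &&
python3 -m jog '1 -1.5 0 0 0 0 0; 1 -1.5 0 0 0 0 0' >/dev/null && python3 chk.py 0 12 && python3 chk.py 1 5 >/dev/null &&
python3 -m jog '1 -1.5 0 0 0 0 0; 1 -1.5 0 0 0 0 0' >/dev/null && python3 chk.py 0 12 && python3 chk.py 1 5 >/dev/null &&
python3 -m jog '1 -1.5 0 0 0 0 0; 1 -1 0 0 0 0 0' >/dev/null && python3 chk.py 0 12 && python3 chk.py 1 5 >/dev/null
```

```text
12.38 p [591.3  43.4  29.8] f [-1.1  0.1 -3.4] m [-0.08  0.43 -0.03] yaw 0.3
12.62 p [594.3  43.4  29.4] f [-4.4 -0.8 -4.6] m [ 0.05  1.47 -0.02] yaw 0.3
12.88 p [598.3  43.5  29.8] f [-1.5 -0.4 -4.9] m [-0.01  1.   -0.03] yaw 0.29
13.12 p [601.4  43.5  29.8] f [-1.6  0.3 -5.4] m [-0.05  0.87 -0.08] yaw 0.3
13.38 p [604.4  43.5  29.8] f [-0.3 -0.1 -6.2] m [-0.08  0.69 -0.07] yaw 0.29
13.62 p [607.1  43.6  29.9] f [ 2.1 -0.9 -6.7] m [-0.09  0.35 -0.05] yaw 0.29
```

```bash
python3 -m jog '1 -1 0 0 0 0 0; 1 -0.5 0 0 0 0 0' >/dev/null && python3 chk.py 0 6 && 
python3 -m jog '1 -0.7 0 0 0 0 0; 1 -0.7 0 0 0 0 0' >/dev/null && python3 chk.py 0 6 && 
python3 -m jog '1 -0.7 0 0 0 0 0; 1 -0.7 0 0 0 0 0' >/dev/null && python3 chk.py 0 6 && 
python3 -m jog '1 -0.7 0 0 0 0 0; 1 -0.7 0 0 0 0 0' >/dev/null && python3 chk.py 0 6 && 
python3 -m jog '1 -0.7 0 0 0 0 0; 1 -0.7 0 0 0 0 0' >/dev/null && python3 chk.py 0 6
```

```text
13.88 p [608.5  43.6  29.9] f [ 3.1 -0.7 -8. ] m [-0.08  0.01 -0.01] yaw 0.29
14.12 p [608.8  43.6  29.7] f [-8.1  0.3 -0.5] m [ 0.01  1.87 -0.13] yaw 0.3
```

```bash
python3 -m jog '1 0.7 0 0 0 0 0; 1 0 0 0.7 0 0 0; 1 0 0 0.7 0 0 0; 1 0 0 0.5 0 0 0; 1 0 0 0 0 0 0' >/dev/null; python3 chk.py 2 15
python3 -m jog '1 -0.7 0 0 0 0 0; 1 -0.7 0 0 0 0 0; 1 0 0 0 0 0 0' >/dev/null; python3 chk.py 0 25
python3 - <<'E'
from h import *
import pickle
a=cam("scene"); save(a,"pics/s3.png",(330,200,450,320),5); pickle.dump(a,open("s3.pkl","wb"))
E
```

```text
14.75 p [608.7  43.7  28.1] f [-6.8 -0.2  2.6] m [-0.    0.86 -0.12] yaw 0.3
15.12 p [608.7  43.6  28. ] f [-17.4   0.7  11. ] m [ 0.07  2.83 -0.13] yaw 0.3
```

View pics/s3.png

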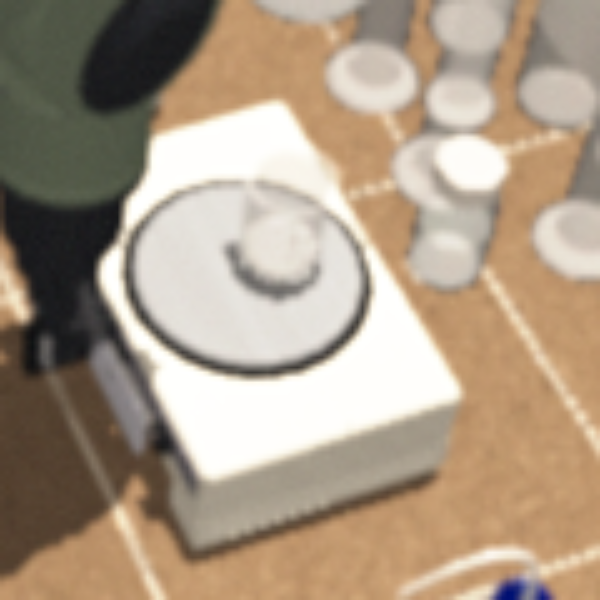

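The crop shows the front plate at about (120,390) lying against the stirrer's front face, with the beaker undisturbed at (280,240). The hard stop at x = 608.7 agrees with that. I will ease off, release and withdraw.

```bash
python3 -m jog '1 1 0 0 0 0 0; 1 0.4 0 -0.6 0 0 0; 0.3 0 0 0 0 0 0; -0.3 0 0 0 0 0 0; -0.6 0 0 0 0 0 0; -0.6 0 0 0 0 0 0; -0.6 0 0 0 0 0 0' ; python3 chk.py 0 5 
python3 -m jog '-0.6 0 0 -10 0 0 0; -0.6 0 0 -25 0 0 0; -0.6 0 0 -35 0 0 0; -0.6 0 0 -40 0 0 0; -0.6 10 0 -40 0 0 0; -0.6 30 0 -30 0 0 0; -0.6 40 20 -10 0 0 0; -0.6 40 30 0 0 0 0; -0.6 20 20 0 0 0 0; -0.6 0 0 0 0 0 0'
python3 - <<'E'
from h import *
import pickle
a=cam("wrist"); save(a,"pics/w4.png"); pickle.dump(a,open("w4.pkl","wb"))
b=cam("top"); pickle.dump(b,open("top4.pkl","wb"))
E
```

```text
time: 16.05
eef_pos: [608.9, 43.6, 28.5]
tool_rot: [[-1.0, -0.005, 0.0], [-0.005, 1.0, -0.0], [-0.0, -0.0, -1.0]]
ft_force: [-0.1, -0.3, 0.5]
gripper_width: 68.6
grip_force: 0.0
16.05 p [608.9  43.6  28.5] f [-0.1 -0.3  0.5] m [-0.02  0.01 -0.02] yaw 0.3
time: 17.3
eef_pos: [467.5, 114.2, 219.5]
tool_rot: [[-1.0, -0.008, 0.001], [-0.008, 1.0, 0.0], [-0.001, 0.0, -1.0]]
ft_force: [0.4, -0.6, 0.6]
gripper_width: 68.1
grip_force: 0.0
```

View pics/w4.png

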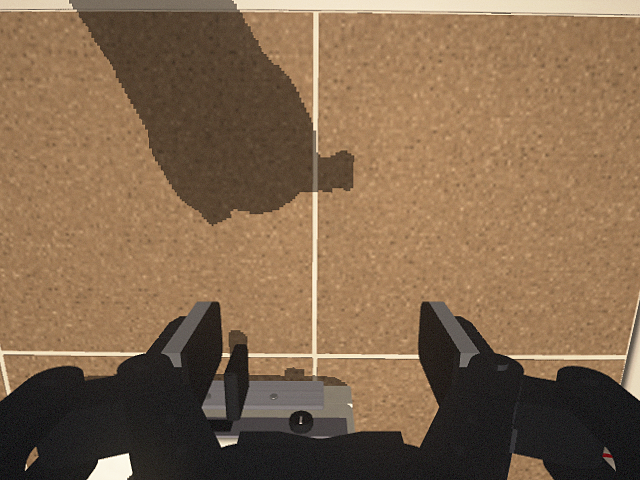

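The wrist picture shows the plate at (210–324, 380–405) with the fin at (237,380), the stirrer's face directly behind it at (345,415), and a knob at (301,421). I check flushness by depth.

Run:
```python
from h import *
import pickle
np.set_printoptions(precision=1,suppress=True)
c=pickle.load(open("w4.pkl","rb")); P=cloud(c)
for u in (215,260,290,315,332,342): 
    print(u,[(v,P[v,u].round(0).tolist()) for v in range(376,436,6)])
print(plane(c,[(255,405),(320,405)],40))
```

```text
215 [(376, [632.0, 14.0, -0.0]), (382, [635.0, 15.0, 5.0]), (388, [636.0, 17.0, 14.0]), (394, [635.0, 19.0, 23.0]), (400, [635.0, 21.0, 33.0]), (406, [636.0, 23.0, 40.0]), (412, [641.0, 23.0, 42.0]), (418, [639.0, 26.0, 52.0]), (424, [638.0, 28.0, 61.0]), (430, [638.0, 29.0, 68.0])]
260 [(376, [631.0, 57.0, 1.0]), (382, [635.0, 58.0, 5.0]), (388, [635.0, 59.0, 15.0]), (394, [634.0, 60.0, 24.0]), (400, [635.0, 61.0, 32.0]), (406, [636.0, 62.0, 40.0]), (412, [640.0, 62.0, 42.0]), (418, [639.0, 64.0, 52.0]), (424, [639.0, 65.0, 60.0]), (430, [639.0, 66.0, 67.0])]
290 [(376, [631.0, 86.0, -0.0]), (382, [635.0, 86.0, 5.0]), (388, [634.0, 87.0, 15.0]), (394, [635.0, 87.0, 24.0]), (400, [635.0, 88.0, 32.0]), (406, [634.0, 89.0, 42.0]), (412, [641.0, 89.0, 41.0]), (418, [630.0, 90.0, 64.0]), (424, [632.0, 90.0, 67.0]), (430, [639.0, 90.0, 66.0])]
315 [(376, [632.0, 110.0, -2.0]), (382, [635.0, 110.0, 4.0]), (388, [635.0, 110.0, 14.0]), (394, [635.0, 110.0, 23.0]), (400, [635.0, 110.0, 31.0]), (406, [635.0, 110.0, 41.0]), (412, [640.0, 110.0, 42.0]), (418, [638.0, 110.0, 53.0]), (424, [638.0, 111.0, 60.0]), (430, [638.0, 111.0, 68.0])]
332 [(376, [631.0, 126.0, 0.0]), (382, [637.0, 126.0, 1.0]), (388, [638.0, 126.0, 8.0]), (394, [640.0, 126.0, 15.0]), (400, [640.0, 126.0, 25.0]), (406, [640.0, 125.0, 34.0]), (412, [641.0, 125.0, 41.0]), (418, [639.0, 125.0, 51.0]), (424, [639.0, 125.0, 59.0]), (430, [639.0, 124.0, 66.0])]
342 [(376, [631.0, 136.0, -1.0]), (382, [637.0, 136.0, 0.0]), (388, [639.0, 136.0, 7.0]), (394, [639.0, 135.0, 16.0]), (400, [640.0, 135.0, 25.0]), (406, [639.0, 134.0, 34.0]), (412, [640.0, 134.0, 42.0]), (418, [639.0, 133.0, 51.0]), (424, [639.0, 133.0, 59.0]), (430, [638.0, 132.0, 68.0])]
[[634.7  58.   40. ]
 [634.2 114.6  40. ]]
```

The plate's front is at x = 635 and the stirrer's face at x = 640. That is the 5 mm plate thickness, so it is flush across its width, and the robot is clear.

```bash
python3 -c "
from workcell import ctrl
print(ctrl.close_job())"
```

```text
the job is handed in; nothing more can be done
None
```

The larger tray is fully home past the catch with its front plate flush against the stirrer. I let go of it, moved the arm clear and handed the job in at about 17 s, with wrist force readings up to about 20 N.

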